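# Hang the orange tape roll on its slanted peg

## Robot

A 6-joint arm with a two-finger parallel gripper is mounted at the origin on a cart in front of the work surface, level with it; the furniture and walls round the work are solid. World frame = base frame: x ahead of the robot, y to its left, z up, the work surface at z = 0. Lengths are in m, angles in rad, forces in N, time in s.
With the tool pointing down it reaches from about 0.4 to 0.825 m from the base axis. Payload 7 kg.
Tool frame: the origin (TCP) lies midway between the tips of the shut fingers; the grasp point (between the pads) lies 19 mm behind it; z points along the fingers, y is the line along which they close (so a half turn about z gives the same grasp; the last joint's range is limited). The gripper opens to 88 mm and grips with 3 to 60 N. Pads are 19 mm wide; open, the fingers measure 130 mm over their backs; the gripper's body (78 mm by 193 mm) begins 47 mm behind the grasp point.
Start: joints at [-1.053, 0.359, 0.012, 0, -1.224, -0.288], TCP at [0.154, -0.657, 0.205] pointing down, gripper open.
Joint ranges: [-3.07, 3.07], [-1.43, 2.12], [-1.02, 1.25], [-3.03, 1.67], [-3.05, -0], [-3.03, 3.03]. Speed limits (rad/s): [2.39, 2.39, 3.01, 3.14, 3.14, 3.14].

## Interface

Orientations are given as [roll, pitch, yaw] about the fixed x, y, z axes, in that order (R = Rz(yaw) Ry(pitch) Rx(roll)).
In Python, from station import telemetry, eyes, ticket, recognise, trace gives the robot as it stands. The module is installed in compiled form; this text tells all that it offers.
- The arm moves only by the tool servo_tool, never from a script. Its argument "series" is a list that holds one entry, the list of rows, each a list of 4 numbers: the shift along the tool's x, y, z in mm, then the turn about the tool's z in rad. In form: [[[x, y, z, roll], ...]]. A call has exactly 10 rows; each row shifts and turns the commanded pose from where the row before left it, along the tool's axes as they then stand; what a row does not reach is not made up. A row lasts 1/12 s, in which the tool goes at most 41.7 mm and 7.16 degrees, less where a joint would pass 70% of its speed; a pose out of reach is approached as far as the arm can. A call is refused whole if a number of a shift passes 41.7 or a number of a turn 0.125, either way. A call with a gripper value outside its range is refused whole. "claw" is the gripper's target within -1 to 1 (shut at 1, half-way at 0, fully open at -1), set as the call begins (left out, the last holds). The fingers move at their own pace and stop on an object; "grip_force" is the grip in N (left out, the last holds). Time passes only in rows, so rows that do not move let the fingers close, or fill a call up. It gives the time, the measured TCP pose, the force, the opening and the grip force at its end, in the units of the state.
- telemetry.get_state(): the state, without advancing time (a new reading comes with each control period).
- eyes.grab_frame(name): name is "scene" or "top" or "wrist"; returns the picture (420x560x3 uint8, red, green, blue); there is no depth.
- eyes.calibration(name): a dict with "mtx" (3x3 intrinsics, pixels), "rvec" (rotation vector, rad) and "tvec" (3), from world to camera coordinates, as OpenCV has them. Camera axes: x right, y down, z forward; pixel columns grow to the right and rows downward; lengths in m; the calibration is good to about 2 mm. A picture is of the moment at which its call begins: read the wrist's pose just before it. calibration takes no time and is no camera call; for the wrist camera it gives the pose at the moment of the call.
- ticket.job_done(): hands the job in; it is judged then, once.
Trained networks look in the newest picture that a camera, given by its name, has taken for a name from the list of things; names that differ only in an ending like _2 or _b are one class to them, and where a whole thing is asked for, a point or a joint stands for the part that bears it (a point fixed in the world has none). Each returns a list of dicts, best first, with "conf" (0 to 1); they miss things now and then, are a little off and sometimes report something else, mostly with a low value. They report only what shows in the picture. A call takes as long as a camera call. They do not tell look-alikes from the thing itself.
- recognise(camera, name): "position" ([x, y, z] in m, in world coordinates, good to about 4 mm: the middle of the surface that is visible of it).
- trace(camera, name): "mask" (420x560 bool, what is visible of it).
The state is a dict: "t": time; "q": joint angles; "qd": joint speeds; "joint_efforts": joint torques, N m; "eef_pos": TCP position; "ee_rot": TCP orientation; "force": force on the tool from outside, world axes, zero at the start; "moment": the same for the moment, N m; "width": finger opening in m; "gripper_force": force on a finger pad.
Only numpy, scipy, OpenCV 4.12 (cv2) and the standard library are available. Lean on these libraries where they do the work, as an engineer would, in place of code of your own. Each camera call takes 0.05 s, during which the arm holds its last target. There are 200 camera calls.

## Task

Put the orange roll of tape back on its stand: slide it onto the orange slanted peg, all the way down so that it lies flat against the disc at the peg's foot, and let go. Leave the blue roll where it lies.

Things in the scene. Friction and masses are not known exactly. Their poses are not given: they have to be found in the camera images.
- roll_orange: Orange roll of tape with a thin brown cardboard core: a loose ring, outer diameter 58 mm, hole of diameter about 38 mm right through, 26 mm thick, 50 to 115 g, lying flat on the desk to the left of the two stands. It can be gripped from above across its outer diameter. Origin at the centre of its underside, z along the ring's axis (up while it lies flat).
- roll_orange_center (a point): Centre of the orange roll (middle of the hole, 13 mm above its underside). Keep the gripper's body clear of the computer monitors that stand behind rolls and stands: next to the rolls they begin about 0.57 m ahead of the robot's base.
- roll_blue: Blue roll of tape, same size and shape as the orange one, also lying loose and flat on the desk; not to be moved. Origin at the centre of its underside, z up.
- peg_orange: Fixed orange peg, round, 18 mm in diameter and 45 mm long, tip slightly tapered, square on an orange disc of diameter 50 mm, thickness 8 mm. Origin on the peg's axis at its foot, on the disc's outer face, 85 mm above the desk. z runs along the peg to its free tip, which leans towards the robot, 30 degrees from vertical; x lies in the plane of the lean, y is level.
- stand_orange: Fixed stand that carries the orange peg: a round dark foot, diameter 90 mm, 14 mm high, and a steel post of diameter 12 mm up to the back of the disc; nothing beside the disc. Origin on the desk 85 mm straight below the peg's foot, 15 mm behind the foot's centre, z up; the peg leans to -x. It is the left or the right of two stands; the other, with blue peg and disc, is 120 mm or more away.
Not all that is in view belongs to the job. What is shaped like the roll_orange but purple is not meant.

How it is judged:
At the end, for the whole second after the job is handed in: The orange roll is on the orange peg: its centre within 16 mm of the peg's axis in each direction and 5 to 23 mm above the disc's face along the peg (13 mm when it lies flat on the disc), its axis within 15 degrees of the peg's, at rest (z of roll_orange_center in the frame of peg_orange between 0.005 and 0.023 m and x of roll_orange_center in the frame of peg_orange between -0.016 and 0.016 m and y of roll_orange_center in the frame of peg_orange between -0.016 and 0.016 m and angle between the z axis of roll_orange and the z axis of peg_orange, either way round below 0.26 rad and linear speed of roll_orange below 0.02 m/s); the robot touches nothing.
It fails at once if the blue roll is moved by more than 20 mm (distance of roll_blue from where it was at the start of the episode above 0.02 m).
It also fails if it takes over 42 s, if anything falls off the work surface, if the arm or the gripper's body presses on something with over 40 N, if the wrist force passes 120 N, or if a joint passes its speed limit or range.

## Working session

There is one attempt and no reset: what is moved stays moved. The work goes in short steps, Python scripts to look and compute and a tool call to move; the robot and the scene stay as the last step left them, time stands still between calls to the robot, and variables do not carry over. Pictures are saved under pics/ and viewed, at most 10 in all, crops included, and the job is handed in when it is done.

Besides the shell and the picture viewer there is one more tool, called after "Emit:" as a command line: name --argument value ..., lists and objects as JSON in quotes. servo_tool: Moves the arm, as the interface text tells. Its arguments: {"type":"object","properties":{"series":{"type":"array"},"claw":{"type":"number"},"grip_force":{"type":"number"}},"required":["series"]}

```bash
mkdir -p pics
python3 - <<'E'
from station import telemetry, eyes, recognise
import cv2,numpy as np
s=telemetry.get_state(); print(s['t'],s['eef_pos'],s['ee_rot'],s['width'])
for c in ['scene','top']:
    im=eyes.grab_frame(c); cv2.imwrite(f'pics/{c}0.png',im[:,:,::-1])
    for n in ['roll_orange','roll_blue','peg_orange','stand_orange']:
        for r in recognise(c,n)[:4]: print(c,n,round(r['conf'],2),np.round(r['position'],3))
print(telemetry.get_state()['t'])
E
```

```text
0.0 [ 0.15359898 -0.65675557  0.20393181] [ 3.13998186e+00 -1.23125367e-04 -2.91193427e+00] 0.08754651298141798
scene roll_orange 0.89 [0.501 0.16  0.016]
scene roll_orange 0.66 [0.472 0.042 0.016]
scene roll_blue 0.95 [0.414 0.223 0.02 ]
scene peg_orange 0.69 [0.468 0.039 0.02 ]
scene stand_orange 0.58 [ 0.565 -0.341  0.081]
top roll_orange 0.7 [0.477 0.043 0.027]
top roll_orange 0.62 [0.516 0.167 0.027]
top roll_blue 0.91 [0.418 0.233 0.024]
top peg_orange 0.93 [ 0.574 -0.335  0.092]
top stand_orange 0.77 [ 0.56  -0.328  0.011]
0.5
```

View pics/scene0.png

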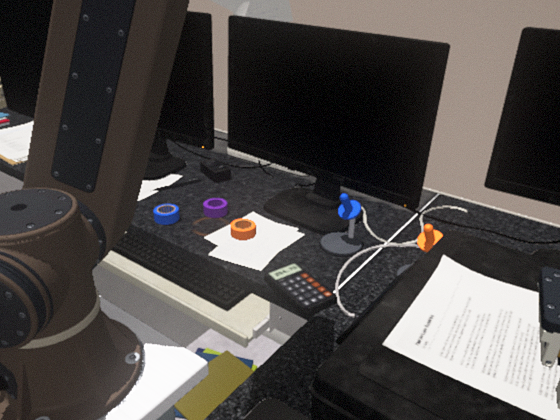

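View pics/top0.png

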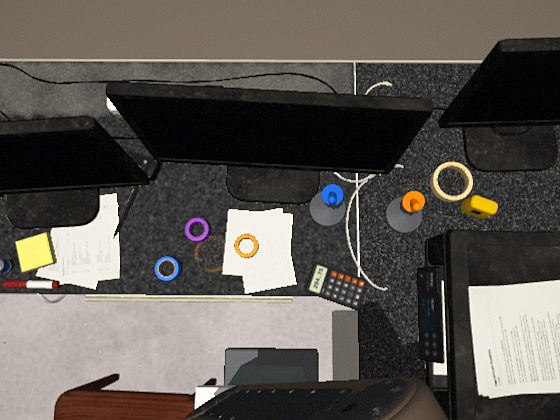

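The top view shows the orange roll on the white paper (246,245), the blue roll (166,268), the purple look-alike (197,229) and the orange peg at right (413,202), with the black printer beside it. In the scene view the roll is at (243,228) and the peg at (428,237). Next I fit the geometry and triangulate the obstacles.

```bash
cat > h.py <<'E'
import cv2,numpy as np
from station import eyes
from scipy.optimize import minimize
def proj(c,P):
    k=c if isinstance(c,dict) else eyes.calibration(c)
    return cv2.projectPoints(np.float64(P).reshape(-1,1,3),np.float64(k['rvec']),np.float64(k['tvec']),np.float64(k['mtx']),None)[0][:,0]
def cyl(o,R,r,z0,z1,r1=None):
    a=np.linspace(0,2*np.pi,40,endpoint=False); r1=r if r1 is None else r1
    return np.vstack([np.c_[q*np.cos(a),q*np.sin(a),0*a+z]for q,z in((r,z0),(r1,z1))])@R.T+o
def sil(c,parts,s=4):
    m=np.zeros((420*s,560*s),np.uint8)
    for P in parts: cv2.fillConvexPoly(m,cv2.convexHull(np.int32(np.round(proj(c,P)*s+s/2))),1)
    return m
def pegparts(x,y,w):
    l=np.pi/6; Rz=cv2.Rodrigues(np.array([0,0,w]))[0]; Ry=cv2.Rodrigues(np.array([0,-l,0]))[0]; R=Rz@Ry; o=np.array([x,y,.085])
    return [cyl(o,R,.025,-.008,0),cyl(o,R,.009,0,.045,.0075)]
def rollparts(x,y): return [cyl(np.array([x,y,0]),np.eye(3),.029,0,.026)]
def orange(im,lo=3,hi=20):
    h=cv2.cvtColor(im,cv2.COLOR_RGB2HSV); return ((h[...,0]>=lo)&(h[...,0]<=hi)&(h[...,1]>130)&(h[...,2]>70)).astype(np.uint8)
def comp(m,px):
    n,l,st,ce=cv2.connectedComponentsWithStats(m); i=1+np.argmin(np.linalg.norm(ce[1:]-px,axis=1)+1e3*(st[1:,4]<40)); 
    o=(l==i).astype(np.uint8); c,_=cv2.findContours(o,cv2.RETR_EXTERNAL,cv2.CHAIN_APPROX_NONE); cv2.drawContours(o,c,-1,1,-1); return o
def fit(f,obs,p0,step):
    M=[(c,cv2.resize(m,None,fx=4,fy=4,interpolation=cv2.INTER_LINEAR if 0 else cv2.INTER_NEAREST)) for c,m in obs]
    def cost(p):
        return sum(1-(S&m).sum()/max(1,(S|m).sum()) for c,m in M for S in [sil(c,f(*p))])
    sim=np.vstack([p0]+[np.array(p0)+np.eye(len(p0))[i]*step[i] for i in range(len(p0))])
    r=minimize(cost,p0,method='Nelder-Mead',options=dict(initial_simplex=sim,xatol=1e-4,fatol=1e-4)); return r.x,r.fun
E
python3 - <<'E'
from h import *
I={c:cv2.imread(f'pics/{c}0.png')[:,:,::-1].copy() for c in('scene','top')}
K={c:eyes.calibration(c) for c in I}
O={c:orange(I[c]) for c in I}
pm=[(K['scene'],comp(O['scene'],(428,237))),(K['top'],comp(O['top'],(413,202)))]
rm=[(K['scene'],comp(O['scene'],(243,229))),(K['top'],comp(O['top'],(246,245)))]
print([m.sum() for c,m in pm+rm])
for w in(-.5,0,.5): print('peg',fit(pegparts,pm,[.57,-.335,w],[.02,.02,.4]))
for v in pm: print('peg1',fit(pegparts,[v],[.57,-.335,-.3],[.02,.02,.4]))
print('roll',fit(rollparts,rm,[.475,.043],[.02,.02]))
for v in rm: print('roll1',fit(rollparts,[v],[.475,.043],[.02,.02]))
P=[]
for c in('scene','top'):
    k=K[c]; P.append(k['mtx']@np.c_[cv2.Rodrigues(np.float64(k['rvec']))[0],k['tvec']])
T=cv2.triangulatePoints(P[0],P[1],np.float64([[420,207],[441,250],[448,44]]).T,np.float64([[386,172],[427,234],[432,97]]).T)
print((T[:3]/T[3]).T.round(3)); print(K['top']['tvec'],K['top']['rvec'])
for a in(.014,.0): pass
E
```

```text
[np.uint64(452), np.uint64(396), np.uint64(462), np.uint64(416)]
peg (array([ 0.5754187 , -0.33952604, -0.09431933]), np.float64(0.3154247377413433))
peg (array([ 0.57562548, -0.33948787, -0.07619881]), np.float64(0.31415032197176407))
peg (array([ 0.57558741, -0.33960906, -0.07084297]), np.float64(0.31576417336633444))
peg1 (array([ 0.57911517, -0.33811091, -0.07441957]), np.float64(0.23462073392532368))
peg1 (array([ 0.57487167, -0.33904415, -0.18809982]), np.float64(0.04977791392249964))
roll (array([0.48058778, 0.04853164]), np.float64(0.293908544027344))
roll1 (array([0.48172615, 0.04908931]), np.float64(0.13004589855243032))
roll1 (array([0.480318 , 0.0479999]), np.float64(0.15674100354789655))
[[ 0.642 -0.282  0.107]
 [ 0.503 -0.373  0.108]
 [ 0.672 -0.279  0.425]]
[-0.03204671  0.54079942  1.0559537 ] [ 2.13035916 -2.1146796   0.17979263]
```

Emit:
servo_tool --series '[[[0,0,0,0.11],[0,0,0,0.11],[0,0,0,0.11],[-22,29,0,0],[-22,29,0,0],[-22,29,0,0],[-22,29,0,0],[-22,29,0,0],[-22,29,0,0],[-22,29,0,0]]]' --claw -1

```text
t: 1.33
eef_pos: [0.3282, -0.4693, 0.2051]
ee_rot: [-3.141, 0.001, 3.041]
force: [0.8, 0.2, 0.5]
width: 0.0876
gripper_force: 0.0
```

Emit:
servo_tool --series '[[[-24,29,-3,0],[-24,29,-3,0],[-24,29,-3,0],[-24,29,-3,0],[-20,26,-3,0],[0,0,0,0],[0,0,0,0],[0,0,0,0],[0,0,0,0],[0,0,0,0]]]'

```text
t: 2.17
eef_pos: [0.456, -0.3417, 0.2198]
ee_rot: [3.142, -0.0, 3.04]
force: [-0.4, 0.4, 0.5]
width: 0.0875
gripper_force: 0.0
```

Run:
```python
from h import *
from station import telemetry
s=telemetry.get_state(); print(s['t'],s['eef_pos'],s['ee_rot'],s['q'])
k=eyes.calibration('wrist'); im=eyes.grab_frame('wrist'); cv2.imwrite('pics/w1.png',im[:,:,::-1])
np.save('w1.npy',k,allow_pickle=True)
R=cv2.Rodrigues(np.float64(k['rvec']))[0]; print(-R.T@np.float64(k['tvec']).ravel(),R[2])
print(proj(k,[[.575,-.339,.085],[.553,-.337,.124]]))
```

```text
2.1667 [ 0.45602418 -0.34173216  0.21979043] [ 3.14156402e+00 -2.52093087e-04  3.03990323e+00] [-2.99806634e-01  1.77090098e-01 -2.01761015e-01  2.31882698e-05
 -1.19219801e+00 -1.37268770e+00]
[ 0.38262842 -0.33450931  0.39874281] [ 0.27027734 -0.02738018 -0.9623931 ]
[[293.91245248 289.28882671]
 [295.42178312 290.74987393]]
```

View pics/w1.png

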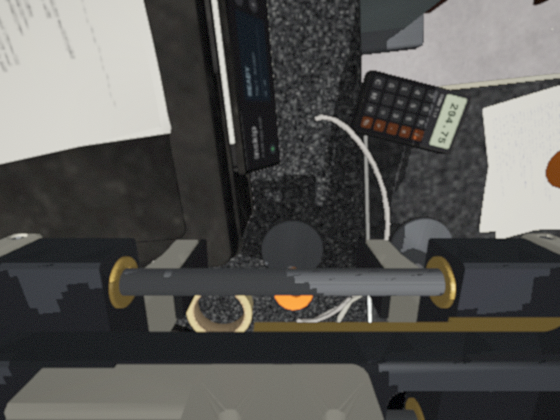

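The wrist view shows the stand's dark foot at (292,247) and the orange disc at (293,298), mostly hidden behind the gripper. I'll back off 80 mm to see it.

Emit:
servo_tool --series '[[[30,0,0,0],[30,0,0,0],[20,0,0,0],[0,0,0,0],[0,0,0,0],[0,0,0,0],[0,0,0,0],[0,0,0,0],[0,0,0,0],[0,0,0,0]]]'

```text
t: 3.05
eef_pos: [0.3776, -0.333, 0.2195]
ee_rot: [3.141, -0.001, 3.042]
force: [0.0, 0.0, 0.6]
width: 0.0876
gripper_force: 0.0
```

Run:
```python
from h import *
from station import telemetry
k=eyes.calibration('wrist'); im=eyes.grab_frame('wrist')
c=proj(k,[[.57,-.339,.09]])[0]; print(c)
m=comp(orange(im),c); print(m.sum())
I={c:cv2.imread(f'pics/{c}0.png')[:,:,::-1].copy() for c in('scene','top')}
ob=[(k,m),(eyes.calibration('top'),comp(orange(I['top']),(413,202)))]
r=fit(pegparts,ob,[.575,-.339,-.1],[.01,.01,.3]); print(r)
r1=fit(pegparts,ob[:1],[.575,-.339,-.1],[.01,.01,.3]); print(r1)
v=im.copy()
for q,col in((r[0],(0,255,0)),(r1[0],(255,0,255))):
    for P in pegparts(*q): cv2.polylines(v,[cv2.convexHull(np.int32(proj(k,P)))],True,col)
x,y=map(int,c); x0=max(0,x-100);y0=max(0,y-120)
cv2.imwrite('pics/w2.png',cv2.resize(v[y0:y0+190,x0:x0+200],None,fx=3,fy=3)[:,:,::-1]); print(x0,y0)
```

```text
[292.14570823 343.37254097]
81
(array([ 0.57485363, -0.33912877, -0.21284034]), np.float64(1.050413729696598))
(array([ 0.575, -0.339, -0.1  ]), np.float64(1.0))
192 223
```

View pics/w2.png

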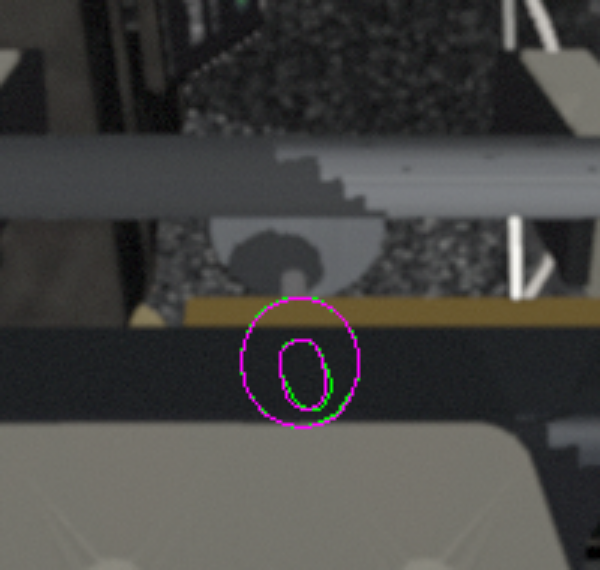

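The wrist camera sits on the robot side of the gripper, so the peg is hidden from here; I need to move forward to see it.

Emit:
servo_tool --series '[[[-30,2,0,0],[-35,2,0,0],[-35,2,0,0],[-30,2,0,0],[-25,0,0,0],[0,0,0,0],[0,0,0,0],[0,0,0,0],[0,0,0,0],[0,0,0,0]]]'

```text
t: 3.93
eef_pos: [0.5317, -0.3406, 0.2203]
ee_rot: [-3.142, 0.0, 3.041]
force: [0.5, 0.3, 0.1]
width: 0.0878
gripper_force: 0.0
```

Run:
```python
from h import *
from station import telemetry
k=eyes.calibration('wrist'); im=eyes.grab_frame('wrist')
c=proj(k,[[.57,-.339,.09]])[0]; print(c)
m=comp(orange(im),c); print(m.sum())
I={c:cv2.imread(f'pics/{c}0.png')[:,:,::-1].copy() for c in('scene','top')}
ob=[(k,m),(eyes.calibration('top'),comp(orange(I['top']),(413,202)))]
r=fit(pegparts,ob,[.575,-.339,-.1],[.01,.01,.3]); print(r)
r1=fit(pegparts,ob[:1],[.575,-.339,-.1],[.01,.01,.3]); print(r1)
v=im.copy()
for q,col in((r[0],(0,255,0)),(r1[0],(255,0,255))):
    for P in pegparts(*q): cv2.polylines(v,[cv2.convexHull(np.int32(proj(k,P)))],True,col)
x,y=map(int,c); x0=max(0,x-100);y0=max(0,y-120)
cv2.imwrite('pics/w3.png',cv2.resize(v[y0:y0+190,x0:x0+200],None,fx=3,fy=3)[:,:,::-1]); print(x0,y0)
```

```text
[286.58302033 228.30882613]
1540
(array([ 0.57377285, -0.3393806 , -0.18308059]), np.float64(0.10608088702302554))
(array([ 0.57328825, -0.34060647,  0.13583873]), np.float64(0.028715466827989533))
186 108
```

View pics/w3.png

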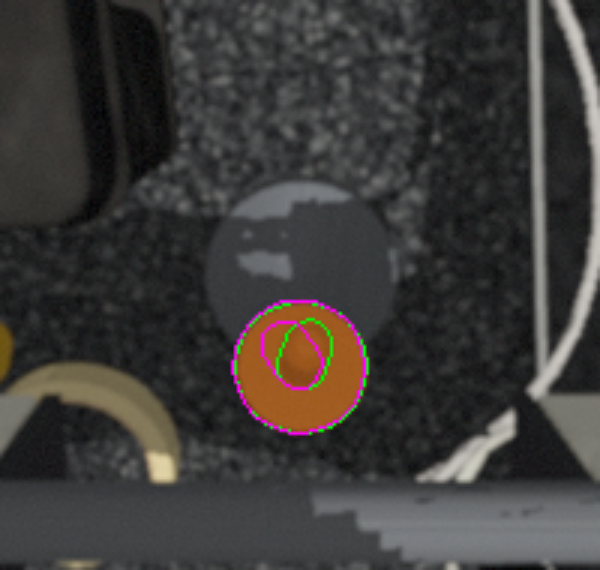

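The wrist view shows the disc at (286,230), the peg tip near (286,224) and the dark foot centred near (287,200). I'll take the lean direction from the foot centre relative to the disc centre.

Run:
```python
from h import *
k=eyes.calibration('wrist')
for w in(-.18,-.1,-.03,.03,.1):
    o=np.array([.5736,-.340,0]); f=o-.015*np.array([np.cos(w),np.sin(w),0])
    P=proj(k,cyl(f,np.eye(3),.045,.014,.014)); t=proj(k,[[o[0]-.0225*np.cos(w),o[1]-.0225*np.sin(w),.124]])[0]
    print(w,'foot cols',P[:,0].min().round(1),P[:,0].max().round(1),'toprow',P[:,1].min().round(1),'tip',t.round(1))
```

```text
-0.18 foot cols 253.2 319.0 toprow 168.6 tip [288.4 222.1]
-0.1 foot cols 252.3 318.1 toprow 168.6 tip [286.6 222. ]
-0.03 foot cols 251.5 317.4 toprow 168.6 tip [285.  222.1]
0.03 foot cols 250.9 316.7 toprow 168.7 tip [283.7 222.2]
0.1 foot cols 250.1 315.9 toprow 168.8 tip [282.1 222.4]
```

Emit:
servo_tool --series '[[[9,38,0,0],[9,38,0,0],[9,38,0,0],[9,38,0,0],[9,38,0,0],[9,38,0,0],[9,38,0,0],[9,39,0,0],[9,39,0,0],[9,39,0,0]]]'

```text
t: 4.82
eef_pos: [0.4802, 0.051, 0.2207]
ee_rot: [3.141, 0.002, 3.041]
force: [1.6, 0.6, 0.4]
width: 0.0876
gripper_force: 0.0
```

Emit:
servo_tool --series '[[[0,0,20,0],[0,0,25,0],[0,0,25,0],[0,0,20,0],[0,0,10,0],[0,0,0,0],[0,0,0,0],[0,0,0,0],[0,0,0,0],[0,0,0,0]]]'

```text
t: 5.65
eef_pos: [0.4818, 0.0497, 0.121]
ee_rot: [3.141, 0.002, 3.041]
force: [0.9, 0.2, -0.1]
width: 0.0877
gripper_force: 0.0
```

Run:
```python
from h import *
from station import telemetry
s=telemetry.get_state(); p=np.array(s['eef_pos']); print(s['t'],p,s['ee_rot'],s['q'])
k=eyes.calibration('wrist'); im=eyes.grab_frame('wrist')
c=proj(k,[[.481,.0485,.013]])[0]; m=comp(orange(im),c); print(c,m.sum())
r=fit(rollparts,[(k,m)],[.481,.0485],[.01,.01]); print(r)
v=im.copy()
for P in rollparts(*r[0]): cv2.polylines(v,[cv2.convexHull(np.int32(proj(k,P)))],True,(0,255,0))
cv2.imwrite('pics/w4.png',v[:,:,::-1])
y=s['ee_rot'][2]; d=r[0]-p[:2]; print('tool mm',1e3*(np.cos(y)*d[0]+np.sin(y)*d[1]),1e3*(np.sin(y)*d[0]-np.cos(y)*d[1]))
```

```text
5.65 [0.48176257 0.04973724 0.12099458] [3.14054837e+00 1.78983358e-03 3.04123628e+00] [ 5.10203612e-01  1.18267516e-01 -5.18068757e-01  2.12377513e-04
 -9.32394891e-01 -2.18148176e+00]
[280.3708475  199.82807237] 2533
(array([0.47841008, 0.0470071 ]), np.float64(0.12583581381303655))
tool mm 3.062085973241486 -3.052279851789429
```

View pics/w4.png

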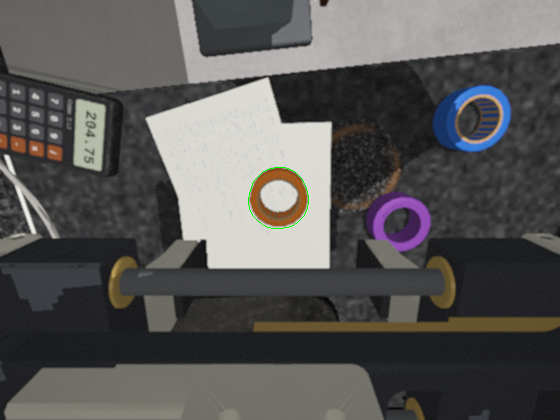

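The roll is at (278,198), between the fingers, with the purple one at (398,221) clear of them. Next I descend and grip.

Emit:
servo_tool --series '[[[3,-3,0,0],[0,0,20,0],[0,0,25,0],[0,0,25,0],[0,0,20,0],[0,0,15,0],[0,0,8,0],[0,0,4,0],[0,0,0,0],[0,0,0,0]]]'

```text
t: 6.53
eef_pos: [0.4782, 0.047, 0.0035]
ee_rot: [3.141, 0.001, 3.042]
force: [0.5, -0.5, 0.2]
width: 0.0876
gripper_force: 0.0
```

Emit:
servo_tool --series '[[[0,0,0,0],[0,0,0,0],[0,0,0,0],[0,0,0,0],[0,0,0,0],[0,0,0,0],[0,0,0,0],[0,0,0,0],[0,0,0,0],[0,0,0,0]]]' --claw 1 --grip_force 12

```text
t: 7.37
eef_pos: [0.4779, 0.047, 0.003]
ee_rot: [3.141, 0.0, 3.041]
force: [-0.8, 0.3, 4.4]
width: 0.0559
gripper_force: 12.0
```

Emit:
servo_tool --series '[[[0,0,-10,0],[0,0,-20,0],[0,0,-30,0],[0,0,-35,0],[0,0,-35,0],[0,0,-35,0],[0,0,-25,0],[0,0,-10,0],[0,0,0,0],[0,0,0,0]]]'

```text
t: 8.2
eef_pos: [0.4773, 0.0469, 0.2021]
ee_rot: [3.141, -0.001, 3.041]
force: [-1.0, -0.3, -2.0]
width: 0.0562
gripper_force: 12.0
```

Run:
```python
from h import *
from station import telemetry
s=telemetry.get_state(); p=np.array(s['eef_pos']); print(s['t'],p,s['width'],s['force'])
k=eyes.calibration('wrist'); im=eyes.grab_frame('wrist')
f=lambda x,y,:[cyl(np.array([x,y,p[2]-.003]),np.eye(3),.029,0,.026)]
c=proj(k,[p])[0]; m=comp(orange(im),c); print(c,m.sum())
r=fit(f,[(k,m)],p[:2],[.01,.01]); print(r)
v=im.copy()
for P in f(*r[0]): cv2.polylines(v,[cv2.convexHull(np.int32(proj(k,P)))],True,(0,255,0))
cv2.imwrite('pics/w5.png',v[:,:,::-1])
```

```text
8.2 [0.47728981 0.04691353 0.20208429] 0.05618099842854674 [-0.95032127 -0.2894156  -1.95086099]
[281.93304731 241.41528458] 3051
(array([0.47700645, 0.04687209]), np.float64(0.6167722065963765))
```

View pics/w5.png

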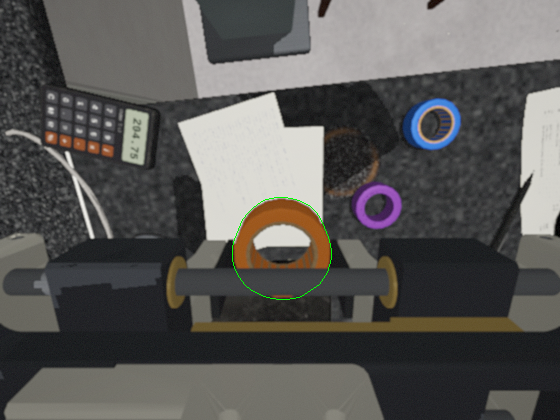

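The roll is held flat and centred at (282,248). Now I carry it to above the peg tip.

Emit:
servo_tool --series '[[[-5,-20,0,0],[-9,-35,0,0],[-10,-40,0,0],[-10,-40,0,0],[-10,-40,0,0],[-10,-40,0,0],[-10,-40,0,0],[-10,-40,0,0],[-10,-35,0,0],[-7,-25,0,0]]]'

```text
t: 9.08
eef_pos: [0.5317, -0.3182, 0.1996]
ee_rot: [3.141, -0.005, 3.04]
force: [0.8, 0.9, -1.1]
width: 0.0556
gripper_force: 12.0
```

Emit:
servo_tool --series '[[[-6,-20,0,0],[0,0,10,0],[0,0,15,0],[0,0,15,0],[0,0,12,0],[0,0,6,0],[0,0,0,0],[0,0,0,0],[0,0,0,0],[0,0,0,0]]]'

```text
t: 9.92
eef_pos: [0.5374, -0.336, 0.1459]
ee_rot: [-3.141, 0.002, 3.042]
force: [0.6, 0.6, -0.3]
width: 0.0555
gripper_force: 12.0
```

Run:
```python
from h import *
from station import telemetry
s=telemetry.get_state(); p=np.array(s['eef_pos']); print(s['t'],p,s['ee_rot'],s['width'],s['force'])
zc=p[2]+.010; L=(zc-.085)*np.tan(np.pi/6); g=np.array([.5737-L*np.cos(.1),-.340+L*np.sin(.1)])
d=g-p[:2]; y=s['ee_rot'][2]; print('tool mm',1e3*(np.cos(y)*d[0]+np.sin(y)*d[1]),1e3*(np.sin(y)*d[0]-np.cos(y)*d[1]))
k=eyes.calibration('wrist'); im=eyes.grab_frame('wrist'); im2=eyes.grab_frame('scene')
v=im.copy()
for P in pegparts(.5737,-.340,-.1)+[cyl(p-[0,0,.003],np.eye(3),.029,0,.026)]: cv2.polylines(v,[cv2.convexHull(np.int32(proj(k,P)))],True,(0,255,0))
a=cv2.resize(v[150:310,200:370],None,fx=2.35,fy=2.35); b=cv2.resize(im2[150:310,350:520],None,fx=2.35,fy=2.35)
cv2.imwrite('pics/w6.png',np.hstack([a,b])[:,:,::-1])
```

```text
9.9167 [ 0.53741683 -0.33599625  0.14585387] [-3.14114096e+00  1.58608637e-03  3.04178599e+00] 0.05545582226845783 [ 0.57573781  0.64333313 -0.33065423]
tool mm 4.40595843924199 -0.36062022746894146
```

View pics/w6.png

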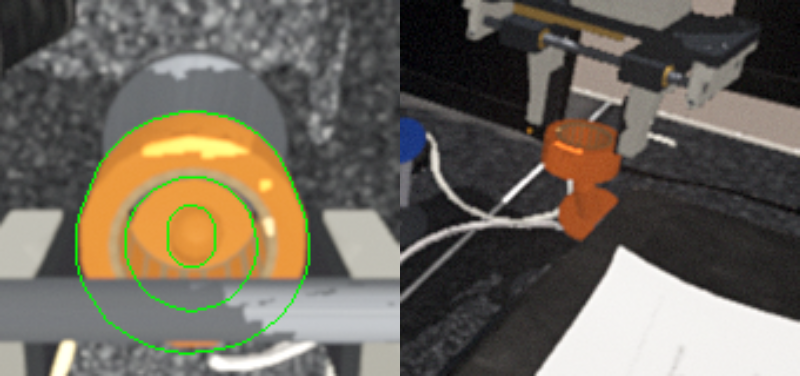

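Wrist crop: the peg tip is seen through the roll's hole, matching the model within about 1 mm. In the scene crop the roll sits level above the tip. I'll descend along the peg axis in two stages.

Emit:
servo_tool --series '[[[-2,0,7,0],[-2,0,7,0],[-2.4,0,4,0],[-2.4,0,4,0],[-2.4,0,4,0],[-2.4,0,4,0],[0,0,0,0],[0,0,0,0],[0,0,0,0],[0,0,0,0]]]'

```text
t: 10.85
eef_pos: [0.5504, -0.3374, 0.1152]
ee_rot: [-3.141, 0.0, 3.041]
force: [0.0, 0.2, -0.5]
width: 0.0556
gripper_force: 12.0
```

Run:
```python
from h import *
from station import telemetry
s=telemetry.get_state(); p=np.array(s['eef_pos']); print(s['t'],p,s['width'],s['force'],s['moment'])
zc=p[2]+.010; L=(zc-.085)*np.tan(np.pi/6); g=np.array([.5737-L*np.cos(.1),-.340+L*np.sin(.1)])
d=g-p[:2]; y=s['ee_rot'][2]; print('tool mm',1e3*(np.cos(y)*d[0]+np.sin(y)*d[1]),1e3*(np.sin(y)*d[0]-np.cos(y)*d[1]))
```

```text
10.85 [ 0.55041677 -0.33738292  0.11517419] 0.05556653552974985 [ 0.03973069  0.23578397 -0.4903242 ] [-0.00658216 -0.0313647  -0.05392618]
tool mm -0.23365862664234774 -0.279520875518107
```

No contact and on the axis. On to the disc.

Emit:
servo_tool --series '[[[-2.3,0,4,0],[-2.3,0,4,0],[-2.3,0,4,0],[-1.7,0,3,0],[-1.2,0,2,0],[0,0,0,0],[0,0,0,0],[0,0,0,0],[0,0,0,0],[0,0,0,0]]]'

```text
t: 11.68
eef_pos: [0.5601, -0.3383, 0.0981]
ee_rot: [-3.142, 0.0, 3.041]
force: [-0.0, 0.6, -0.8]
width: 0.0558
gripper_force: 12.0
```

Run:
```python
from h import *
from station import telemetry
s=telemetry.get_state(); p=np.array(s['eef_pos']); print(s['t'],p,s['width'],s['force'],s['moment'])
k=eyes.calibration('wrist'); im=eyes.grab_frame('wrist'); im2=eyes.grab_frame('scene')
a=cv2.resize(im[150:310,200:370],None,fx=2.35,fy=2.35); b=cv2.resize(im2[150:310,350:520],None,fx=2.35,fy=2.35)
cv2.imwrite('pics/w7.png',np.hstack([a,b])[:,:,::-1])
```

```text
11.6833 [ 0.56012862 -0.33832893  0.09809432] 0.05577964269463302 [-0.04201403  0.60936964 -0.82180136] [ 0.01330171  0.04731398 -0.01326745]
```

View pics/w7.png

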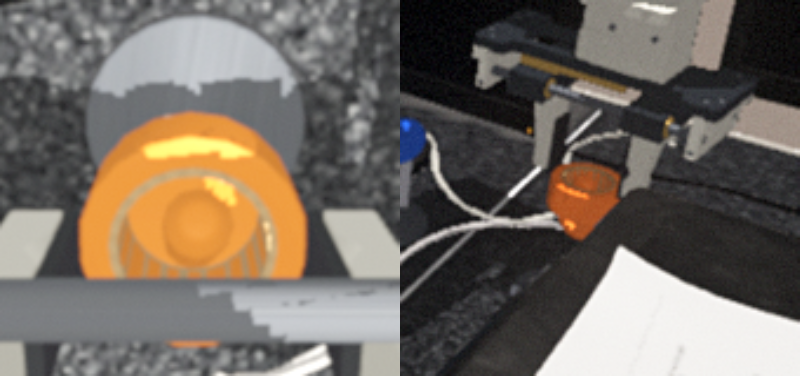

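The peg now stands inside the roll's hole (195,230 in the wrist crop), and the scene crop shows the roll just above the disc with no contact force. I release it and pull straight up.

Emit:
servo_tool --series '[[[0,0,0,0],[0,0,0,0],[0,0,0,0],[0,0,0,0],[0,0,0,0],[0,0,0,0],[0,0,0,0],[0,0,0,0],[0,0,0,0],[0,0,0,0]]]' --claw -1

```text
t: 12.62
eef_pos: [0.5601, -0.3383, 0.0979]
ee_rot: [-3.142, -0.0, 3.041]
force: [0.6, 0.4, 0.7]
width: 0.0877
gripper_force: 0.0
```

Emit:
servo_tool --series '[[[0,0,-5,0],[0,0,-10,0],[0,0,-15,0],[0,0,-20,0],[0,0,-25,0],[0,0,-25,0],[0,0,-15,0],[0,0,-5,0],[0,0,0,0],[0,0,0,0]]]'

```text
t: 13.45
eef_pos: [0.5599, -0.3381, 0.2178]
ee_rot: [3.141, 0.0, 3.041]
force: [0.0, 0.3, -0.4]
width: 0.0878
gripper_force: 0.0
```

Run:
```python
from h import *
from station import telemetry
s=telemetry.get_state(); print(s['t'],s['eef_pos'],s['width'],s['force'])
k=eyes.calibration('wrist'); im=eyes.grab_frame('wrist'); im2=eyes.grab_frame('scene'); ks=eyes.calibration('scene')
l=np.pi/6; R=cv2.Rodrigues(np.array([0,0,-.1]))[0]@cv2.Rodrigues(np.array([0,-l,0]))[0]
P=cyl(np.array([.5737,-.340,.085])-.01*R[:,0]*-1*-1,R,.029,0,.026)
for c,i in((k,im),(ks,im2)): cv2.polylines(i,[cv2.convexHull(np.int32(proj(c,P)))],True,(0,255,0))
a=cv2.resize(im[150:310,200:370],None,fx=2.35,fy=2.35); b=cv2.resize(im2[150:310,350:520],None,fx=2.35,fy=2.35)
cv2.imwrite('pics/w8.png',np.hstack([a,b])[:,:,::-1])
```

```text
13.45 [ 0.55986657 -0.33805931  0.21776347] 0.08781756449385908 [ 0.03691042  0.2994574  -0.44461467]
```

View pics/w8.png

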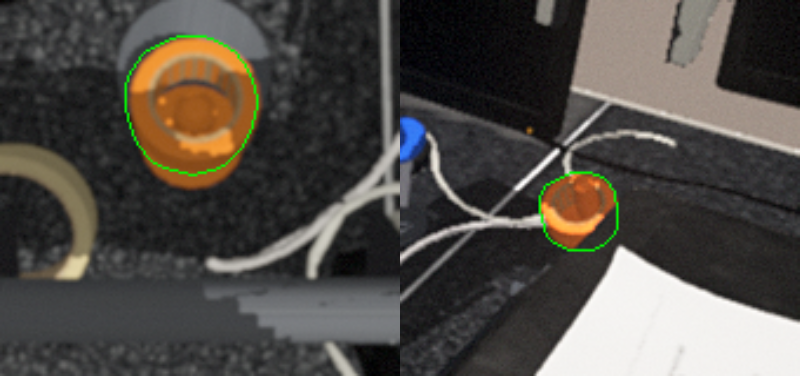

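The roll sits on the peg, and its outline fits the "flat on the disc, slid 10 mm downslope" model closely. I'll do one numeric check of tilt and height before handing in.

Run:
```python
from h import *
ob=[]
for c in('wrist','top','scene'):
    im=eyes.grab_frame(c); k=eyes.calibration(c); ob.append((k,comp(orange(im),proj(k,[[.563,-.339,.1]])[0])))
Rz=cv2.Rodrigues(np.array([0,0,-.1]))[0]
R0=Rz@cv2.Rodrigues(np.array([0,-np.pi/6,0]))[0]
def f(x,z,t):
    R=Rz@cv2.Rodrigues(np.array([0,-t,0]))[0]; c=np.array([.5737,-.340,.085])+R0@[x,0,z]
    return pegparts(.5737,-.340,-.1)+[cyl(c,R,.029,-.013,.013)]
for o in (ob,ob[:2]):
  for t in(.1,.5): print([m.sum() for k,m in o],fit(f,o,[-.008,.014,t],[.005,.005,.2]))
```

```text
[np.uint64(2859), np.uint64(290), np.uint64(725)] (array([-0.0098557 ,  0.01521174,  0.3350584 ]), np.float64(0.8368827950958673))
[np.uint64(2859), np.uint64(290), np.uint64(725)] (array([-0.00915373,  0.01460335,  0.52310703]), np.float64(0.8331564607257596))
[np.uint64(2859), np.uint64(290)] (array([-0.00977693,  0.01342139,  0.50960411]), np.float64(0.6149123537421672))
[np.uint64(2859), np.uint64(290)] (array([-0.0084995 ,  0.01593364,  0.56912521]), np.float64(0.6164434955372399))
```

The fit gives x about -9 mm, z about 14 mm and a tilt of about 0.51 to 0.52 rad (nominal 0.524), so the roll is seated.

```bash
python3 -c "
from station import ticket; print(ticket.job_done())"
```

```text
the job is handed in; nothing more can be done
None
```

The orange roll is on the orange peg, lying on the disc at its foot and released, and the job was handed in shortly after 13.5 s of the 42 s; no verdict came back, but my last fit, a loose one, put it about 9 mm off the axis, 13–16 mm up and close to the peg's tilt, and the arm never went near the blue roll.

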